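Refit the spacer and lock knob of a tube mixer

ROBOT

A 6-joint arm with a two-finger parallel gripper is mounted at the origin on a cart in front of the work surface, level with it; the furniture and walls round the work are solid. World frame = base frame: x ahead of the robot, y to its left, z up, the work surface at z = 0. Lengths are in m, angles in degrees, forces in N, time in s.
With the tool pointing down it reaches from about 0.3 to 0.75 m from the base axis. Payload 8.5 kg.
Tool frame: the origin (TCP) lies at the very end of the fingers, on their centre line; the grasp point (between the pads) lies 19 mm behind it (grip_depth is the distance from the TCP to the grasp point, in m); z points along the fingers, y is the direction in which the jaws open and shut (so a half turn about z gives the same grasp; the last joint's range is limited). The gripper opens to 85 mm and grips with 20 to 120 N. Pads are 22 mm wide; open, the fingers measure 114 mm over their backs; the gripper's body (76 mm by 85 mm) begins 54 mm behind the grasp point. The pads swing forward as they close: fully open they stand 13 mm farther back than shut.
Start: joints at [62.321, 21.807, 74.336, -0, 83.858, -12.336], TCP at [0.146, 0.53, 0.231] pointing down, gripper open.
Joint ranges: [-178.18, 178.18], [-50.72, 133.34], [12.68, 142.11], [-81.47, 261.47], [9.98, 163.14], [-165.26, 165.26]. Speed limits (degrees/s): [136.94, 136.94, 180, 180, 180, 180].

INTERFACE

Orientations are given as a 3x3 rotation matrix whose columns are the frame's x, y, z axes.
In Python, from rig import observe, get_image, close_job, silhouettes, grip_depth gives the robot as it stands. The module is installed in compiled form; this text tells all that it offers.
- The arm moves only by the shell command python3 -m crank 'ROWS' [FORCE]. ROWS is a JSON object of lists of equal length, an entry for each row: "slide": the shift along the tool's x, y, z in m, a list of three; "roll": the turn about the tool's z in rad; "grip": the finger opening in m, from 0 to 0.0854. A call has exactly 8 rows; each row is the pose to reach, as a shift and turn from the pose commanded when the call began, along the tool's axes at that moment; what a row does not reach only later rows make up. A row lasts 1/10 s, in which the tool goes at most 50 mm and 8.59 degrees, less where a joint would pass 70% of its speed; a pose out of reach is approached as far as the arm can. A call with a gripper value outside its range is refused whole. The fingers move at their own pace and stop on an object; FORCE is the grip in N (left out, the last holds). Time passes only in rows, so rows that repeat a pose let the fingers close, or fill a call up. It gives the time, the measured TCP pose, the force and the opening at its end, in the units of the state.
- observe(): the state, without advancing time (a new reading comes with each control period).
- get_image(name): name is "side" or "top"; returns a dict with "frame" (480x640x3 uint8, red, green, blue), "fx", "fy", "cx", "cy" (pixels), "xyz" and "rotation" of the camera in the world. Camera axes: x right, y down, z forward; pixel columns grow to the right and rows downward; lengths in m; the calibration is good to about 2 mm. A picture is of the moment at which its call begins. There is no depth.
- close_job(): hands the job in, once; it reports no verdict.
Trained networks look in a picture, given as the dict that the camera call returned (one of the last four; its "shot" number tells which), for a name from the list of things; names that differ only in an ending like _2 or _b are one class to them, and where a whole thing is asked for, a point or a joint stands for the part that bears it (a point fixed in the world has none). Each returns a list of dicts, best first, with "confidence" (0 to 1); they miss things now and then, are a little off and sometimes report something else, mostly with a low value. They report only what shows in the picture. A call takes as long as a camera call. They do not tell look-alikes from the thing itself.
- silhouettes(target, picture): "pixels" (480x640 bool, what is visible of it) and "box" ([centre column, centre row, width, height] in pixels, round what is visible of it).
The state is a dict: "time_s": time; "q": joint angles; "qvel": joint speeds; "joint_efforts": joint torques, N m; "position": TCP position; "tool_rot": TCP orientation; "ft_force": force on the tool from outside, world axes, zero at the start; "wrist_torque": the same for the moment, N m; "grip_width": finger opening in m.
Only numpy, scipy, OpenCV 4.12 (cv2) and the standard library are available. Lean on these libraries where they do the work, as an engineer would, in place of code of your own. Each camera call takes 0.05 s, during which the arm holds its last target.

TASK

The small tube mixer has been cleaned and needs refitting: slide the taller of the two ring spacers down over its spindle until it sits flat on the grey tube disc, then set the lock knob, closed end up, over the spindle so that it rests squarely on the spacer. Leave the shorter spacer standing where it is.

Things in the scene. Friction and masses are not known exactly. Their poses are not given: they have to be found in the camera images.
- spindle_foot (a point): On the upright steel spindle's axis, at the top of the fixed mixer's grey disc (112 mm diameter, top 50 mm above the worktop, on a white housing 105 x 105 mm with a 7 mm knob on its front); z up. The spindle rises 68 mm above this point (118 mm above the worktop): 21 mm diameter for the lowest 24 mm, tapering to 10 mm at 61 mm and a blunt 4 mm tip.
- tall_spacer: The taller spacer: plain aluminium ring, outside diameter 46 mm, bore 28 mm right through, 44 mm high, 120 g, standing on end on the worktop. Origin on its axis at its underside, z up along the axis. Grasp across its outside.
- lock_knob: Lock knob: black, ribbed, outside diameter 46 mm, height 44 mm, closed domed top, plain bore 26 mm wide and 30 mm deep from below, 70 g; slips on loosely, no thread or snap. Stands on its open end on the worktop. Origin on its axis at its underside (open end), z up. Fitted, its underside rests on the tall spacer's top, 44 mm above the disc.
- short_spacer: The shorter spacer, which is not used: same aluminium ring, outside diameter 46 mm, bore 28 mm, but only 22 mm high, standing on the worktop. Origin on its axis at its underside.
Mind the look-alikes: they are no part of the job. Several things look just like the lock_knob: the one meant starts farthest to the robot's left.

How it is judged (in metres and radians):
On the way, in this order (a step that is already met when the one before it is completed fails the run):
1. the tall spacer sits on the disc round the spindle (horizontal distance between tall_spacer and spindle_foot below 0.012 m and z of tall_spacer in the frame of spindle_foot between -0.005 and 0.006 m and angle between tall_spacer's own z axis and vertical below 0.15 rad), for 0.2 s.
2. the lock knob sits on the spacer over the spindle (horizontal distance between lock_knob and spindle_foot below 0.014 m and z of lock_knob in the frame of spindle_foot between 0.039 and 0.05 m and angle between lock_knob's own z axis and vertical below 0.15 rad), for 0.2 s.
At the end, for the whole second after the job is handed in: Tall spacer round the spindle (axis within 12 mm, underside within 5 mm of the disc), lock knob over the spindle on top of it (axis within 14 mm, underside 39 to 50 mm above the disc), both upright within 8 degrees and at rest; short spacer within 30 mm of its start (all of step 1 and all of step 2 and linear speed of each of tall_spacer, lock_knob below 0.02 m/s and distance of short_spacer from where it was at the start of the episode below 0.03 m); the robot touches nothing.
It fails at once if the short spacer is moved by more than 30 mm (distance of short_spacer from where it was at the start of the episode above 0.03 m).
It also fails if it takes over 58 s, if anything falls off the work surface, if the arm or the gripper's body presses on something with over 40 N, if the wrist force passes 120 N, or if a joint passes its speed limit or range.

## Working session

There is one attempt and no reset: what is moved stays moved. The work goes in short steps, Python scripts to look and compute and a shell command to move; the robot and the scene stay as the last step left them, time stands still between calls to the robot, and variables do not carry over. Pictures are saved under pics/ and viewed, and the job is handed in when it is done.

```bash
ls; mkdir -p pics
cat > h.py <<'E'
import numpy as np, cv2
from rig import *
def save(im,n,img=None): cv2.imwrite('pics/'+n+'.png',(im['frame'] if img is None else img)[:,:,::-1])
def ray(im,u,v):
    d=np.array([(u-im['cx'])/im['fx'],(v-im['cy'])/im['fy'],1.]); return np.array(im['rotation'])@d
def atz(im,u,v,z):
    d=ray(im,u,v);c=np.array(im['xyz']);return c+d*(z-c[2])/d[2]
def proj(im,p):
    q=np.array(im['rotation']).T@(np.array(p)-np.array(im['xyz']));return np.array([im['cx']+im['fx']*q[0]/q[2],im['cy']+im['fy']*q[1]/q[2]])
E
python3 - <<'E'
from h import *
s=observe();print(s['time_s'],s['position'],np.round(s['tool_rot'],3).tolist(),s['grip_width'],grip_depth)
for n in('top','side'):
    im=get_image(n);save(im,n+'0');print(n,im['xyz'],np.round(im['rotation'],3).tolist(),im['fx'],im['cx'],im['cy'])
    for t in('tall_spacer','lock_knob','short_spacer'):
        for r in silhouettes(t,im):print(n,t,round(r['confidence'],2),np.round(r['box'],1))
E
```

```text
pics
0.0 [0.14539558 0.53012417 0.23069284] [[-0.964, 0.265, -0.001], [0.265, 0.964, -0.001], [0.0, -0.001, -1.0]] 0.08553450933051607 0.0187
top [0.39346831 0.28856161 0.91900402] [[0.005, -0.987, 0.163], [-0.999, -0.011, -0.036], [0.037, -0.163, -0.986]] 441.0244020489677 319.5697084493246 238.41361895158462
top tall_spacer 0.68 [344.1 251.2  26.7  23.6]
top lock_knob 0.93 [351.4 189.6  20.2  22.1]
top lock_knob 0.9 [393.  273.5  23.8  21.7]
top lock_knob 0.81 [390.4 227.5  21.2  25.4]
top short_spacer 0.75 [352.6 287.3  27.9  18.8]
top short_spacer 0.57 [272.6 240.7  58.5  63.6]
side [ 0.75250168 -0.25702239  0.69704178] [[0.928, 0.268, -0.26], [0.373, -0.684, 0.627], [-0.01, -0.678, -0.735]] 507.7264819842538 317.3026996817916 237.38532045398063
side tall_spacer 0.94 [296.8 289.8  34.6  36.5]
side lock_knob 0.71 [302.4 328.5  16.1  11.8]
side lock_knob 0.59 [366.4 320.5  27.3  38.2]
```

View pics/top0.png

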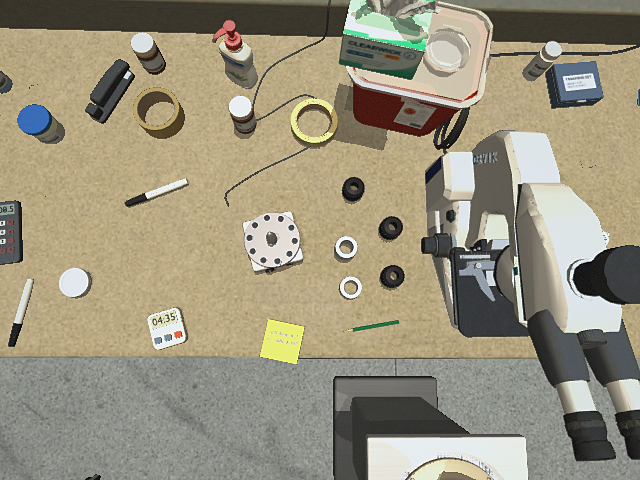

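View pics/side0.png

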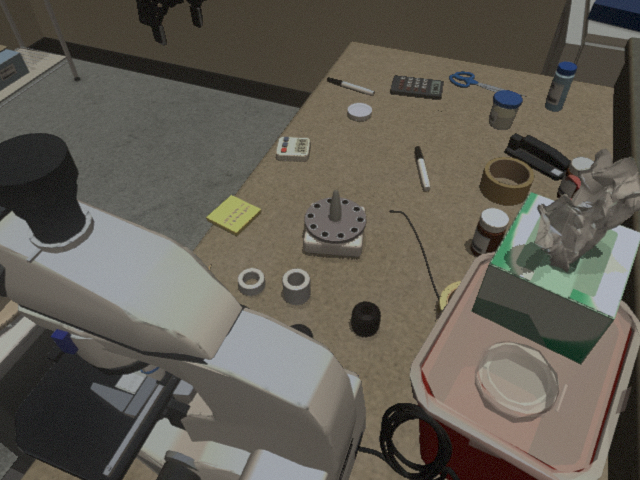

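The top view shows the mixer at (272,238), the tall spacer at (345,247), the short one at (350,288), and the knobs at (353,189), (390,227) and (392,275). Image left is +y, so the target knob is the one at (353,189), which is at (366,320) in the side view. Next I'll measure these positions.

```bash
cat >> h.py <<'E'
from scipy.optimize import least_squares
def cyl(x,y,z0,z1,r):
    a=np.linspace(0,2*np.pi,60);return [(x+r*np.cos(t),y+r*np.sin(t),z) for t in a for z in(z0,z1)]
def cbox(im,P):
    q=np.array([proj(im,p) for p in P]);lo,hi=q.min(0),q.max(0);return np.r_[(lo+hi)/2,hi-lo]
def fit(obs,z0,h,r,x0):
    f=lambda p:np.concatenate([(cbox(im,cyl(p[0],p[1],z0,z0+h,r))-b)[:2] for im,b in obs])
    s=least_squares(f,x0,diff_step=1e-4,x_scale=.01);return s.x,s.fun
E
python3 - <<'E'
from h import *
t=get_image('top');s=get_image('side')
def near(im,name,u,v):
    R=[r for r in silhouettes(name,im) if np.hypot(r['box'][0]-u,r['box'][1]-v)<12]
    return R[0]['box'] if R else None
for n,h,tp,sp in(('tall_spacer',.044,(345,249),(296,288)),('lock_knob',.044,(352,189),(366,320)),('short_spacer',.022,(351,287),(251,281)),('lock_knob',.044,(392,274),(0,0)),('lock_knob',.044,(390,227),(302,328))):
    bt=near(t,n,*tp);bs=near(s,n,*sp)
    print(n,bt,bs)
    for o in ([(t,bt)],[(s,bs)],[(t,bt),(s,bs)]):
        if any(b is None for _,b in o): continue
        x,f=fit(o,0,h,.023,atz(t,*tp,.02)[:2]);print('  ',np.round(x,4),np.round(f,1),[np.round(cbox(im,cyl(*x,0,h,.023)),1).tolist() for im,_ in o])
# mixer crops
for n,im,(u,v) in(('t',t,(272,238)),('s',s,(335,220))):
    save(im,'mix'+n,cv2.resize(im['frame'][v-60:v+60,u-60:u+60],(600,600),interpolation=cv2.INTER_CUBIC))
E
```

```text
tall_spacer [345.1, 249.1, 25.4, 20.8] [295.8, 288.1, 31.8, 34.5]
   [0.5196 0.2039] [0. 0.] [[345.1, 249.1, 24.3, 25.1]]
   [0.5236 0.1998] [0. 0.] [[295.8, 288.1, 28.8, 38.3]]
   [0.5218 0.2019] [ 1.  -1.  -0.5 -1.3] [[346.1, 248.1, 24.3, 25.1], [295.3, 286.8, 28.8, 38.2]]
lock_knob None [367.7, 319.4, 25.4, 33.8]
   [0.6525 0.1846] [0. 0.] [[367.7, 319.4, 31.1, 40.3]]
short_spacer [351.3, 288.4, 25.0, 24.3] [252.6, 281.4, 28.1, 29.3]
   [0.4401 0.1901] [0. 0.] [[351.3, 288.4, 23.5, 23.0]]
   [0.4453 0.1934] [-0.  0.] [[252.6, 281.4, 28.4, 29.3]]
   [0.4431 0.1921] [-1.  -1.5 -1.5  0.2] [[350.3, 286.9, 23.4, 23.0], [251.1, 281.6, 28.4, 29.3]]
lock_knob [392.6, 274.0, 23.5, 21.4] None
   [0.4691 0.1066] [0. 0.] [[392.6, 274.0, 26.6, 24.2]]
lock_knob None None
```

View pics/mixt.png

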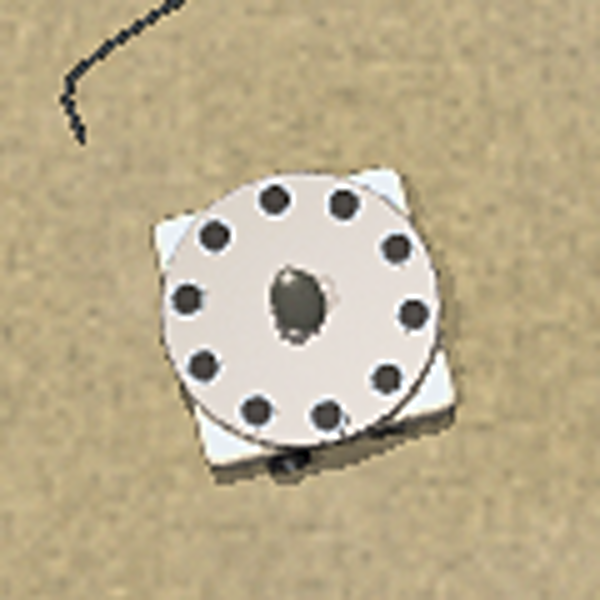

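View pics/mixs.png

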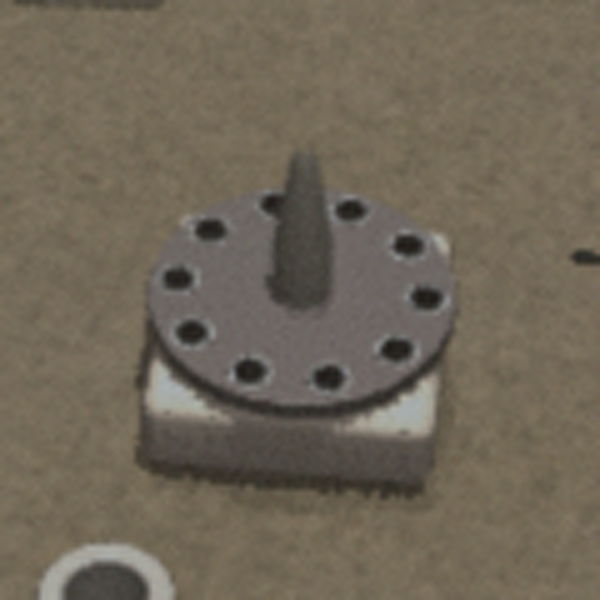

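Run:
```python
from h import *
t=get_image('top');s=get_image('side')
dt=[271.8,239.4,0,0];ds=[335.1,218.8,0,0]
for o in ([(t,dt)],[(s,ds)],[(t,dt),(s,ds)]):
    x,f=fit(o,.05,0,.056,atz(t,272,239,.05)[:2]);print('disc',np.round(x,4),np.round(f,1),[np.round(cbox(im,cyl(*x,.05,.05,.056)),1).tolist() for im,_ in o])
print('tip proj top/side',proj(t,[*x,.118]),proj(s,[*x,.118]))
def dark(im,u,v,w,th):
    g=im['frame'].max(2)[v-w:v+w,u-w:u+w]<th
    n,l,st,c=cv2.connectedComponentsWithStats(g.astype(np.uint8));k=1+st[1:,4].argmax();a=st[k];return [u-w+a[0]+(a[2]-1)/2,v-w+a[1]+(a[3]-1)/2,float(a[2]),float(a[3])]
for nm,tp,sp in(('K1',(353,189),(366,320)),('K2',(390,227),None),('K3',(392,275),None)):
    bt=dark(t,*tp,20,80);print(nm,bt)
    x,f=fit([(t,bt)],0,.044,.023,atz(t,*tp,.02)[:2]);print('top',x,cbox(t,cyl(*x,0,.044,.023)))
    if sp:
        bs=dark(s,*sp,26,50);print(bs);x2,f=fit([(s,bs)],0,.044,.023,x);print('side',x2,cbox(s,cyl(*x2,0,.044,.023)))
        x2,f=fit([(t,bt),(s,bs)],0,.044,.023,x);print('both',x2,f)
save(s,'kn',cv2.resize(s['frame'][240:360,220:400],(720,480),interpolation=cv2.INTER_CUBIC))
save(t,'knt',cv2.resize(t['frame'][160:310,310:430],(480,600),interpolation=cv2.INTER_CUBIC))
print(observe()['time_s'])
```

```text
disc [0.5347 0.352 ] [0. 0.] [[271.8, 239.4, 56.5, 55.5]]
disc [0.5354 0.3508] [0. 0.] [[335.1, 218.8, 62.4, 44.2]]
disc [0.535  0.3516] [ 0.2 -0.2 -0.1 -0.3] [[272.0, 239.2, 56.5, 55.5], [335.0, 218.5, 62.3, 44.2]]
tip proj top/side [269.54771497 232.98951173] [335.61862659 189.27098027]
K1 [np.float64(353.0), np.float64(189.0), 23.0, 25.0]
top [0.64760061 0.18664304] [353.         189.          24.0804149   26.83220798]
[np.float64(365.0), np.float64(319.0), 29.0, 35.0]
side [0.64834631 0.18375642] [365.         319.          30.95123356  40.30965042]
both [0.64805652 0.18502848] [ 0.76219892 -0.19795266  0.07850203 -0.69047762]
K2 [np.float64(390.5), np.float64(227.5), 24.0, 24.0]
top [0.56598406 0.10888981] [390.5        227.5         26.05976532  25.63440774]
K3 [np.float64(392.0), np.float64(276.0), 25.0, 23.0]
top [0.46500857 0.10796489] [392.         276.          26.60368621  24.17039708]
1.1
```

```bash
python3 -c "
import cv2,numpy as np
a=cv2.imread('pics/kn.png');b=cv2.imread('pics/knt.png');a=cv2.resize(a,(480,320))
c=np.zeros((600,800,3),np.uint8);c[:,:320]=cv2.resize(b,(320,400)).repeat(1,0)[:400].__class__ is None or 0 if False else 0
c[:400,:320]=cv2.resize(b,(320,400));c[:320,320:]=a;cv2.imwrite('pics/comb.png',c)"
```

```text
(no output)
```

View pics/comb.png

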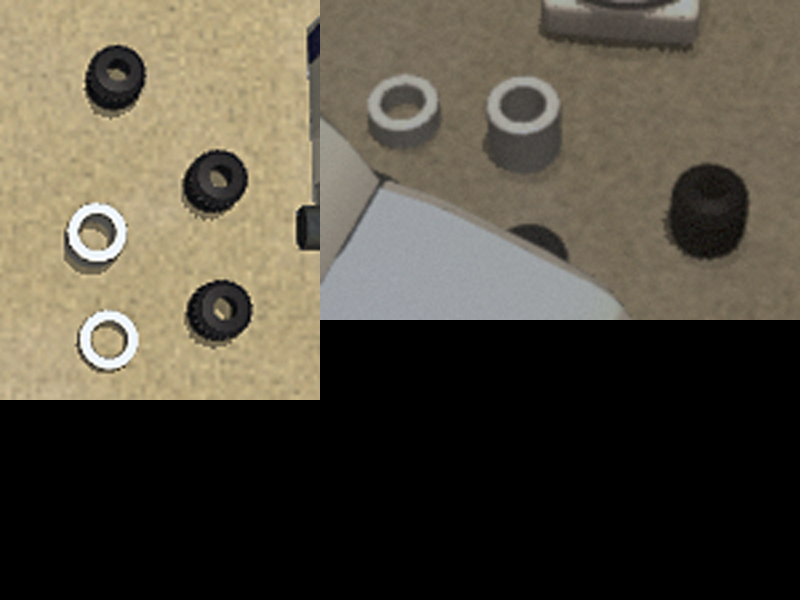

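Run:
```python
from h import *
t=get_image('top');s=get_image('side')
def tri(a,b):
    da,db=ray(t,*a),ray(s,*b);ca,cb=np.array(t['xyz']),np.array(s['xyz'])
    k=np.linalg.lstsq(np.c_[da,-db],cb-ca,rcond=None)[0];p,q=ca+da*k[0],cb+db*k[1];return np.round((p+q)/2,3),np.linalg.norm(p-q)
for a in((432,165),(440,155),(474,155),(500,135)):
    for b in((360,375),(330,350),(240,310)):print(a,b,tri(a,b))
for z in(0,.1,.2,.3):print(z,atz(t,427,180,z),atz(t,424,240,z),atz(s,360,378,z),atz(s,240,310,z),'bin',atz(t,360,118,z),atz(s,420,370,z))
S=observe();R=np.array(S['tool_rot']);p=S['position']
for n,g in(('tall',[.521,.2025,.008]),('tall pre',[.521,.2025,.10])):print(n,R.T@(np.array(g)-p))
```

```text
(432, 165) (360, 375) (array([0.679, 0.044, 0.107]), np.float64(0.009038800185492172))
(432, 165) (330, 350) (array([0.651, 0.049, 0.149]), np.float64(0.020633828518733032))
(432, 165) (240, 310) (array([0.589, 0.045, 0.233]), np.float64(0.10916031630878269))
(440, 155) (360, 375) (array([0.686, 0.033, 0.132]), np.float64(0.0003057009599260583))
(440, 155) (330, 350) (array([0.659, 0.039, 0.172]), np.float64(0.02830361411161198))
(440, 155) (240, 310) (array([0.598, 0.036, 0.252]), np.float64(0.11267756248388133))
(474, 155) (360, 375) (array([ 0.68 , -0.003,  0.188]), np.float64(0.029006230365895322))
(474, 155) (330, 350) (array([0.656, 0.004, 0.219]), np.float64(0.0023263149691461543))
(474, 155) (240, 310) (array([0.601, 0.005, 0.282]), np.float64(0.0782382151127303))
(500, 135) (360, 375) (array([ 0.69 , -0.028,  0.242]), np.float64(0.01925533920094162))
(500, 135) (330, 350) (array([ 0.668, -0.021,  0.268]), np.float64(0.004317293378343167))
(500, 135) (240, 310) (array([ 0.618, -0.019,  0.322]), np.float64(0.07670124179001214))
0 [0.6772176  0.02142647 0.        ] [0.54452924 
[... 237 characters left out ...]
038433 0.1       ] [0.6828719  0.04598552 0.1       ] [0.49155558 0.08241422 0.1       ] bin [0.77140799 0.1800061  0.1       ] [0.75100661 0.08501474 0.1       ]
0.2 [0.61546612 0.07956226 0.2       ] [0.51165432 0.08824466 0.2       ] [ 0.69453436 -0.00476602  0.2       ] [0.53526209 0.02556115 0.2       ] bin [0.72526174 0.19326067 0.2       ] [0.75125702 0.0277261  0.2       ]
0.3 [0.58459038 0.10863016 0.3       ] [0.49521686 0.116105   0.3       ] [ 0.70619683 -0.05551756  0.3       ] [ 0.57896859 -0.03129193  0.3       ] bin [0.67911548 0.20651525 0.3       ] [ 0.75150744 -0.02956254  0.3       ]
tall [-0.44884962 -0.21682033  0.22330248]
tall pre [-0.44884767 -0.21682401  0.13130248]
```

```bash
python3 -m crank '{"slide":[[-0.03,-0.015,0],[-0.07,-0.035,0],[-0.115,-0.055,0],[-0.155,-0.075,0.0],[-0.2,-0.096,0.0],[-0.24,-0.116,0.0],[-0.28,-0.135,0.0],[-0.32,-0.155,0]],"roll":[0,0,0,0,0,0,0,0],"grip":[0.085,0.085,0.085,0.085,0.085,0.085,0.085,0.085]}' 60
```

```text
time_s: 2.0
position: [0.4143, 0.2948, 0.2315]
tool_rot: [[-0.964, 0.265, 0.0], [0.265, 0.964, 0.0], [-0.0, 0.0, -1.0]]
ft_force: [0.4, 1.0, 0.3]
grip_width: 0.085
```

```bash
python3 -m crank '{"slide":[[-0.03,-0.015,0],[-0.07,-0.034,0.02],[-0.11,-0.053,0.05],[-0.127,-0.061,0.08],[-0.127,-0.061,0.11],[-0.127,-0.061,0.13],[-0.127,-0.061,0.13],[-0.127,-0.061,0.13]],"roll":[0,0,0,0,0,0,0,0],"grip":[0.085,0.085,0.085,0.085,0.085,0.085,0.085,0.085]}' 60
python3 - <<'E'
from h import *
t=get_image('top');s=get_image('side');save(t,'a_t');save(s,'a_s')
S=observe();R=np.array(S['tool_rot']);p=S['position'];print(p,S['qvel'],R.T@(np.array([.521,.2025,.008])-p))
print(proj(t,p),proj(s,p))
save(s,'a_sc',cv2.resize(s['frame'][170:350,200:440],(800,600)))
E
```

```text
time_s: 2.8
position: [0.5198, 0.2039, 0.102]
tool_rot: [[-0.964, 0.264, 0.001], [0.264, 0.964, 0.0], [-0.001, 0.0, -1.0]]
ft_force: [-0.1, -0.4, 0.2]
grip_width: 0.0849
[0.52007952 0.20408183 0.10278566] [ 0.00506196 -0.16817119  0.23855103 -0.02772926 -0.2702438   0.05977152] [-0.00107956 -0.00138377  0.09478708]
[348.74640687 243.14053925] [292.98896052 253.78685859]
```

View pics/a_sc.png

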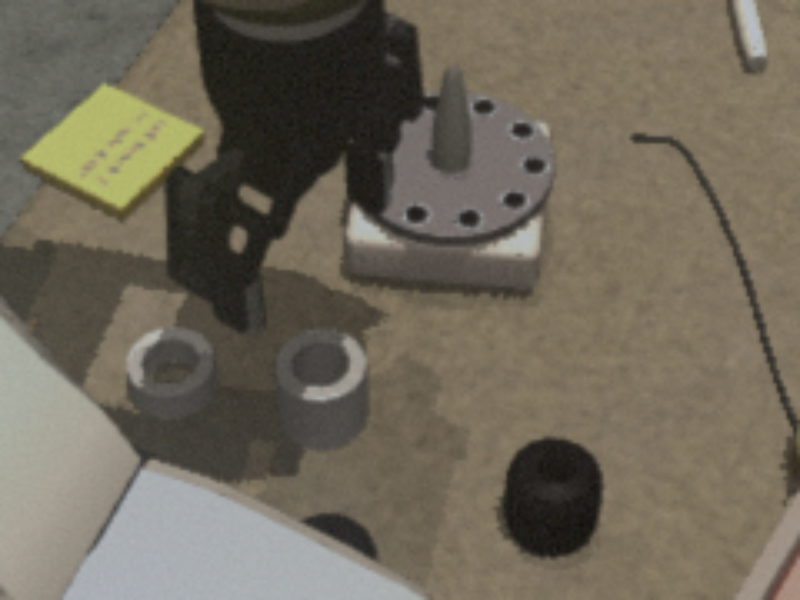

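The fingers are over the tall spacer and clear of the short one, so I'll go down and close.

```bash
python3 -m crank '{"slide":[[-0.001,-0.001,0.01],[-0.001,-0.001,0.035],[-0.001,-0.001,0.06],[-0.001,-0.001,0.08],[-0.001,-0.001,0.09],[-0.001,-0.001,0.094],[-0.001,-0.001,0.094],[-0.001,-0.001,0.094]],"roll":[0,0,0,0,0,0,0,0],"grip":[0.085,0.085,0.085,0.085,0.085,0.085,0.085,0.085]}' 60
python3 -m crank '{"slide":[[0,0,0],[0,0,0],[0,0,0],[0,0,0],[0,0,0],[0,0,0],[0,0,0],[0,0,0]],"roll":[0,0,0,0,0,0,0,0],"grip":[0.04,0.04,0.04,0.04,0.04,0.04,0.04,0.04]}' 50
```

```text
time_s: 3.7
position: [0.5207, 0.2027, 0.0082]
tool_rot: [[-0.964, 0.265, 0.002], [0.265, 0.964, 0.0], [-0.002, 0.001, -1.0]]
ft_force: [-0.2, -0.4, 0.3]
grip_width: 0.0849
time_s: 4.5
position: [0.5203, 0.2026, 0.008]
tool_rot: [[-0.964, 0.264, 0.001], [0.264, 0.964, 0.0], [-0.001, 0.0, -1.0]]
ft_force: [-0.6, -0.1, 3.7]
grip_width: 0.0422
```

Run:
```python
from h import *
print(observe()['grip_width'],observe()['ft_force'])
t=get_image('top');s=get_image('side')
a=cv2.resize(s['frame'][220:340,220:380],(800,600));save(s,'b_s',a)
save(t,'b_t',cv2.resize(t['frame'][180:330,290:450],(640,600)))
print(silhouettes('tall_spacer',s)[0]['box'])
```

```text
0.04224527548252327 [-0.57802581 -0.14055563  3.65933433]
[300.3, 287.2, 24.6, 36.3]
```

View pics/b_s.png

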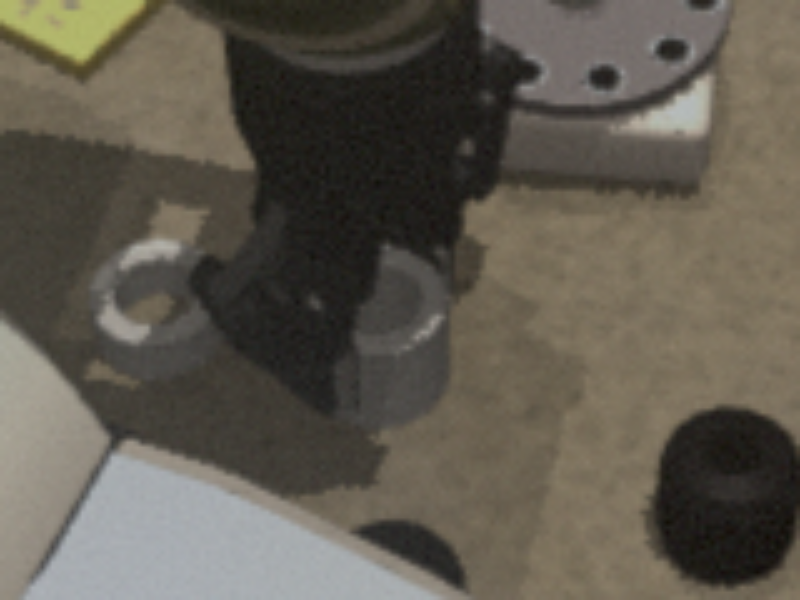

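View pics/b_t.png

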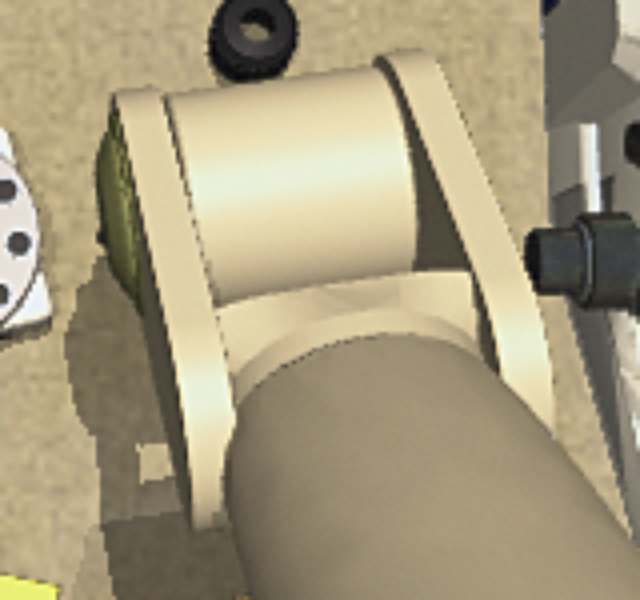

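```bash
python3 -m crank '{"slide":[[0,0,-0.005],[0,0,-0.02],[0,0,-0.04],[0,0,-0.065],[0,0,-0.09],[0,0,-0.115],[0,0,-0.132],[0,0,-0.135]],"roll":[0,0,0,0,0,0,0,0],"grip":[0.04,0.04,0.04,0.04,0.04,0.04,0.04,0.04]}' 50
python3 - <<'E'
from h import *
S=observe();print(S['position'],S['grip_width'],S['ft_force'])
t=get_image('top');s=get_image('side')
r=silhouettes('tall_spacer',s)[0];b=r['box'];print(b,r['confidence'])
p=S['position']
print(cbox(s,cyl(p[0],p[1],p[2]-.008,p[2]+.036,.023)))
x,f=fit([(s,b)],p[2]-.008,.044,.023,p[:2]);print(x,f)
u,v=int(b[0]),int(b[1])
save(s,'c_s',cv2.resize(s['frame'][v-60:v+60,u-80:u+80],(800,600)));print(u,v)
E
```

```text
time_s: 5.45
position: [0.5208, 0.2027, 0.1444]
tool_rot: [[-0.964, 0.265, 0.004], [0.265, 0.964, 0.001], [-0.003, 0.001, -1.0]]
ft_force: [-0.2, 0.4, -1.7]
grip_width: 0.0425
[0.5207937  0.20270545 0.14438216] 0.04245886646072203 [-0.22099256  0.41172099 -1.69898077]
[297.0, 231.9, 25.4, 39.0] 0.57
[290.98817759 229.73121554  32.82044217  43.43407968]
[0.53073704 0.20190832] [1.74509296e-11 5.03064257e-12]
297 231
```

View pics/c_s.png

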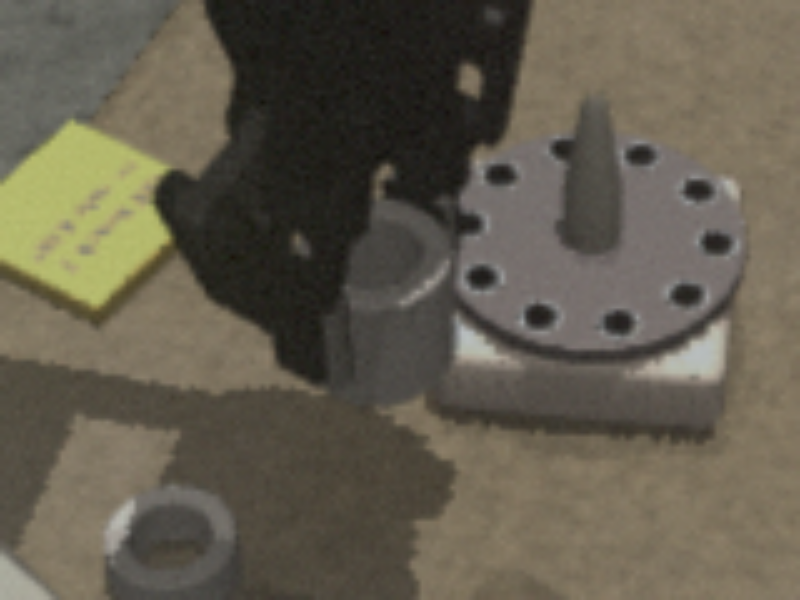

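```bash
python3 -m crank '{"slide":[[0.003,0.01,-0.008],[0.007,0.035,-0.01],[0.012,0.065,-0.01],[0.017,0.095,-0.01],[0.022,0.122,-0.01],[0.025,0.14,-0.01],[0.026,0.147,-0.01],[0.026,0.147,-0.01]],"roll":[0,0,0,0,0,0,0,0],"grip":[0.04,0.04,0.04,0.04,0.04,0.04,0.04,0.04]}' 50
cat > chk.py <<'E'
from h import *
import sys
S=observe();print(S['time_s'],S['position'],S['grip_width'],S['ft_force'])
s=get_image('side');t=get_image('top')
p=S['position'];R=np.array(S['tool_rot']);print('to spindle tool xy',R.T@(np.array([.535,.3516,p[2]])-p))
print('pred ring',cbox(s,cyl(p[0],p[1],p[2]-.008,p[2]+.036,.023)),'tip',proj(s,[.535,.3516,.118]))
u,v=335,int(sys.argv[2])
save(s,sys.argv[1],cv2.resize(s['frame'][v-60:v+60,u-80:u+80],(800,600)))
save(t,sys.argv[1]+'t',t['frame'])
E
python3 chk.py d_s 190
```

```text
time_s: 6.4
position: [0.5336, 0.352, 0.1517]
tool_rot: [[-0.965, 0.263, -0.001], [0.263, 0.965, -0.0], [0.001, -0.001, -1.0]]
ft_force: [-1.3, -0.7, -1.7]
grip_width: 0.0425
6.4 [0.53355414 0.35198568 0.15171912] 0.04247055945523471 [-1.28088253 -0.67905924 -1.67881936]
to spindle tool xy [-1.49638852e-03  8.83105580e-06 -1.30480331e-06]
pred ring [335.58562967 167.01545621  28.7538231   39.07420524] tip [335.6111464 189.256531 ]
```

View pics/d_s.png

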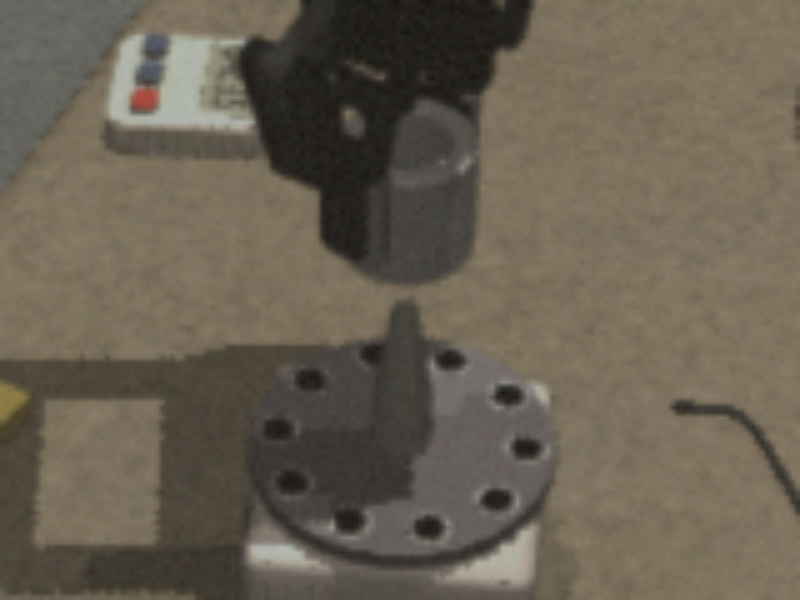

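```bash
python3 -m crank '{"slide":[[-0.001,0,0.005],[-0.001,0,0.015],[-0.001,0,0.027],[-0.001,0,0.04],[-0.001,0,0.052],[-0.001,0,0.062],[-0.001,0,0.07],[-0.001,0,0.073]],"roll":[0,0,0,0,0,0,0,0],"grip":[0.04,0.04,0.04,0.04,0.04,0.04,0.04,0.04]}' 50
python3 chk.py e_s 200
```

```text
time_s: 7.3
position: [0.5345, 0.3512, 0.0784]
tool_rot: [[-0.964, 0.264, -0.001], [0.264, 0.964, 0.0], [0.001, -0.0, -1.0]]
ft_force: [-2.2, 1.4, 1.0]
grip_width: 0.0422
7.3 [0.53446833 0.35119222 0.07835328] 0.04215189034188668 [-2.19528599  1.40525598  1.03066238]
to spindle tool xy [-4.04885901e-04  5.33876578e-04 -6.98745722e-07]
pred ring [335.20634427 200.35930144  26.98693304  36.67623024] tip [335.6111464 189.256531 ]
```

View pics/e_s.png

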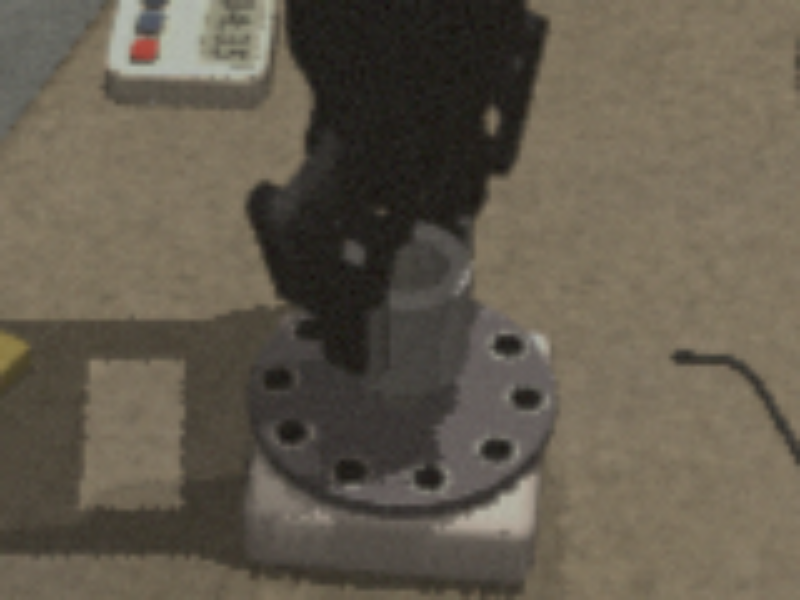

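```bash
python3 -m crank '{"slide":[[0,0,0.004],[0,0,0.008],[0,0,0.012],[0,0,0.015],[0,0,0.017],[0,0,0.0185],[0,0,0.0195],[0,0,0.0195]],"roll":[0,0,0,0,0,0,0,0],"grip":[0.04,0.04,0.04,0.04,0.04,0.04,0.04,0.04]}' 50
python3 chk.py f_s 200
```

```text
time_s: 8.2
position: [0.5347, 0.3515, 0.0598]
tool_rot: [[-0.964, 0.264, 0.0], [0.264, 0.964, 0.001], [0.0, 0.001, -1.0]]
ft_force: [-2.8, 4.9, -0.0]
grip_width: 0.0422
8.2 [0.53472304 0.35147159 0.05984932] 0.04216733936031808 [-2.79017625  4.8524022  -0.01403974]
to spindle tool xy [-2.33150584e-04  1.97066542e-04  1.26728271e-07]
pred ring [335.22829346 207.97124493  26.56635592  36.10553712] tip [335.6111464 189.256531 ]
```

View pics/f_s.png

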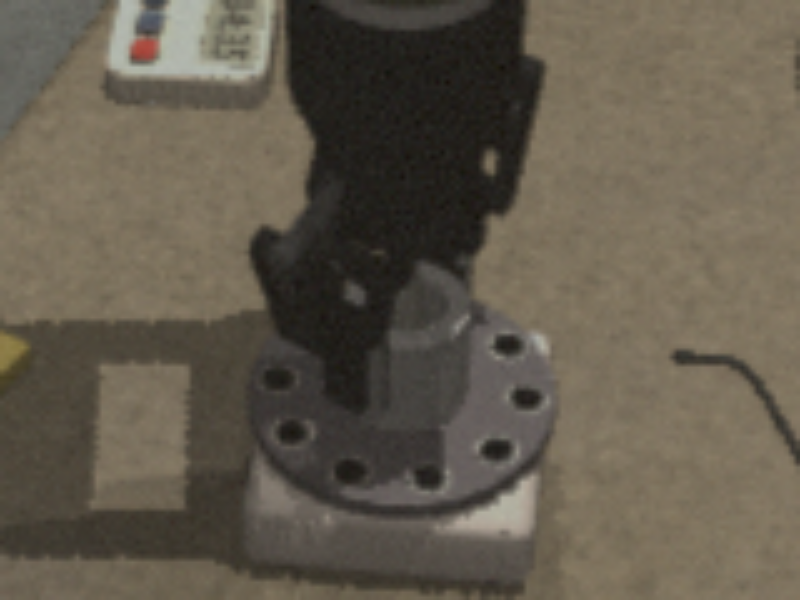

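```bash
python3 -m crank '{"slide":[[0.0005,0.001,0],[0.001,0.0015,0],[0.001,0.0015,0],[0.001,0.0015,0.001],[0.001,0.0015,0.002],[0.001,0.0015,0.0025],[0.001,0.0015,0.0025],[0.001,0.0015,0.0025]],"roll":[0,0,0,0,0,0,0,0],"grip":[0.04,0.04,0.04,0.04,0.04,0.04,0.04,0.04]}' 50
```

```text
time_s: 9.1
position: [0.5346, 0.3524, 0.0581]
tool_rot: [[-0.964, 0.265, 0.001], [0.265, 0.964, -0.0], [-0.001, 0.0, -1.0]]
ft_force: [-2.6, -1.5, 4.9]
grip_width: 0.0424
```

```bash
python3 -m crank '{"slide":[[0,0,0],[0,0,0],[0,0,0],[0,0,0],[0,0,0],[0,0,0],[0,0,0],[0,0,-0.003]],"roll":[0,0,0,0,0,0,0,0],"grip":[0.05,0.06,0.07,0.08,0.085,0.085,0.085,0.085]}' 50
python3 -m crank '{"slide":[[0,0,-0.01],[0,0,-0.025],[0,0,-0.045],[0,0,-0.07],[0,0,-0.095],[0,0,-0.12],[0,-0.02,-0.13],[0,-0.06,-0.13]],"roll":[0,0,0,0,0,0,0,0],"grip":[0.085,0.085,0.085,0.085,0.085,0.085,0.085,0.085]}' 50
python3 - <<'E'
from h import *
S=observe();p=S['position'];R=np.array(S['tool_rot']);print(p,S['ft_force'])
s=get_image('side');save(s,'g_s',cv2.resize(s['frame'][140:260,255:415],(800,600)))
b=silhouettes('tall_spacer',s);print([(x['box'],x['confidence']) for x in b])
print(cbox(s,cyl(.535,.3516,.05,.094,.023)))
print('to knob pre',R.T@(np.array([.648,.185,.10])-p))
E
```

```text
time_s: 9.9
position: [0.5342, 0.3526, 0.0601]
tool_rot: [[-0.964, 0.265, -0.001], [0.265, 0.964, -0.0], [0.001, -0.001, -1.0]]
ft_force: [-0.1, -0.0, 0.2]
grip_width: 0.0852
time_s: 10.7
position: [0.5191, 0.2958, 0.1927]
tool_rot: [[-0.965, 0.262, 0.005], [0.262, 0.965, 0.002], [-0.004, 0.003, -1.0]]
ft_force: [0.7, -1.0, -0.3]
grip_width: 0.085
[0.51909114 0.29577341 0.19273952] [ 0.68679242 -0.97223377 -0.26418639]
[([338.2, 211.8, 27.6, 34.5], 0.67)]
[335.38665336 208.71840752  26.52537523  36.04957308]
to knob pre [-0.15306182 -0.07338557  0.09314236]
```

View pics/g_s.png

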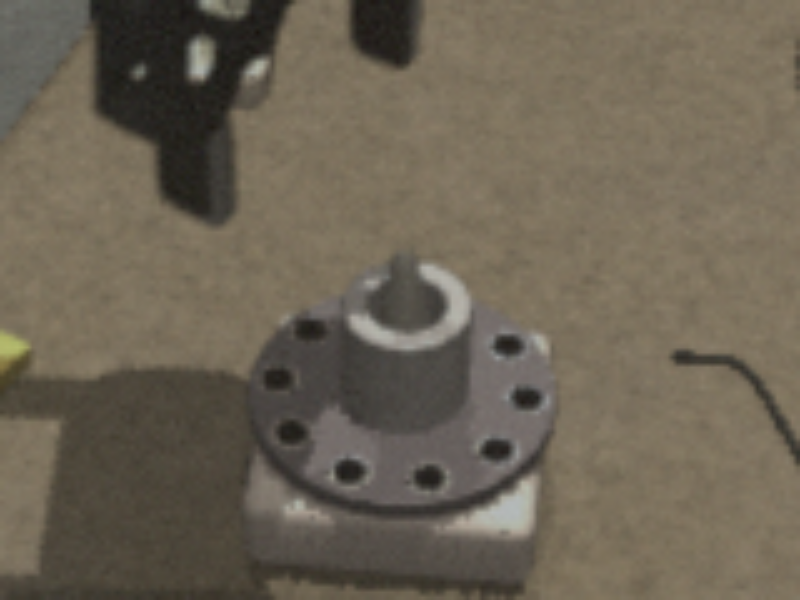

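The spacer is seated flat and square round the spindle. Next is the knob.

```bash
python3 -m crank '{"slide":[[-0.02,-0.012,0],[-0.045,-0.024,0],[-0.075,-0.038,0],[-0.105,-0.052,0.01],[-0.13,-0.064,0.025],[-0.148,-0.071,0.05],[-0.153,-0.0735,0.075],[-0.153,-0.0735,0.09]],"roll":[0,0,0,0,0,0,0,0],"grip":[0.085,0.085,0.085,0.085,0.085,0.085,0.085,0.085]}' 50
python3 - <<'E'
from h import *
S=observe();p=S['position'];R=np.array(S['tool_rot']);print(p,S['ft_force'])
s=get_image('side');t=get_image('top');save(s,'h_s',cv2.resize(s['frame'][220:370,290:490],(800,600)));save(t,'h_t')
print('to knob',R.T@(np.array([.648,.185,.009])-p))
E
```

```text
time_s: 11.6
position: [0.6469, 0.1826, 0.0986]
tool_rot: [[-0.964, 0.266, -0.002], [0.266, 0.964, -0.0], [0.002, -0.001, -1.0]]
ft_force: [-0.6, 1.5, 0.3]
grip_width: 0.0848
[0.64689146 0.18264316 0.09861299] [-0.56069375  1.48815135  0.30540704]
to knob [-0.00059151  0.00262131  0.08961055]
```

View pics/h_s.png

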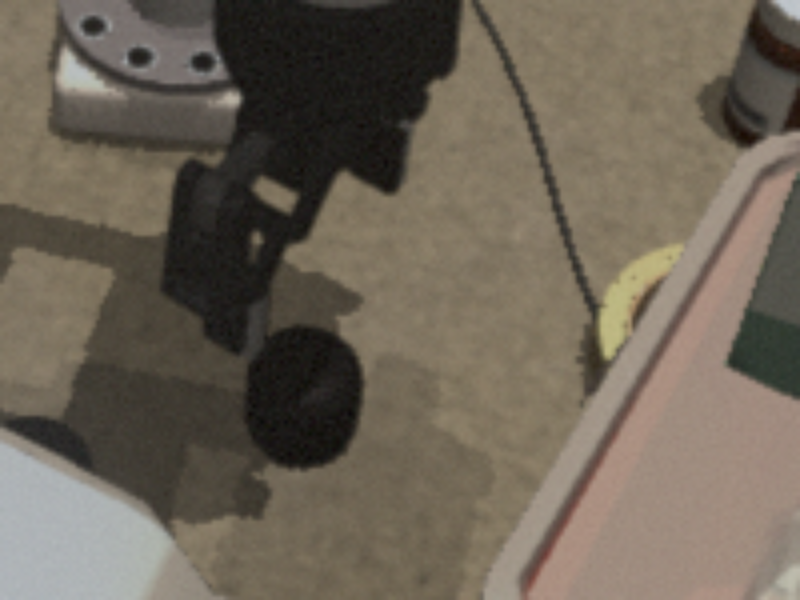

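View pics/h_t.png

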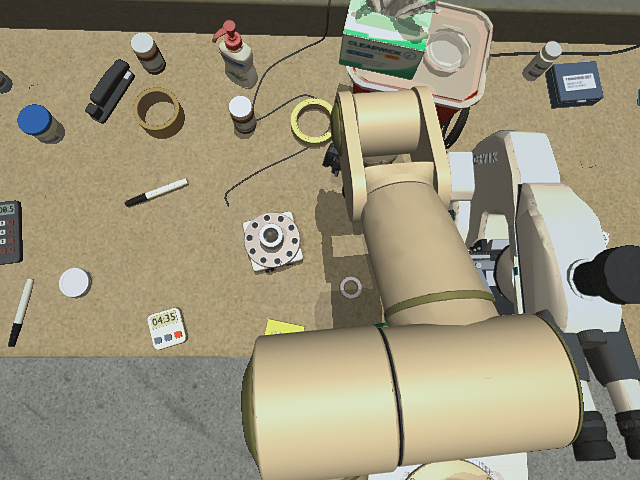

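```bash
python3 -m crank '{"slide":[[-0.0005,0.0025,0.005],[-0.0005,0.0025,0.025],[-0.0005,0.0025,0.05],[-0.0005,0.0025,0.07],[-0.0005,0.0025,0.082],[-0.0005,0.0025,0.087],[-0.0005,0.0025,0.088],[-0.0005,0.0025,0.088]],"roll":[0,0,0,0,0,0,0,0],"grip":[0.085,0.085,0.085,0.085,0.085,0.085,0.085,0.085]}' 50
python3 -m crank '{"slide":[[0,0,0],[0,0,0],[0,0,0],[0,0,0],[0,0,0],[0,0,0],[0,0,0],[0,0,0]],"roll":[0,0,0,0,0,0,0,0],"grip":[0.04,0.04,0.04,0.04,0.04,0.04,0.04,0.04]}' 40
```

```text
time_s: 12.5
position: [0.6483, 0.1859, 0.0134]
tool_rot: [[-0.964, 0.265, 0.002], [0.265, 0.964, 0.0], [-0.002, 0.001, -1.0]]
ft_force: [-0.3, 0.3, -0.6]
grip_width: 0.085
time_s: 13.3
position: [0.6481, 0.1857, 0.0131]
tool_rot: [[-0.964, 0.265, 0.001], [0.265, 0.964, 0.0], [-0.001, 0.0, -1.0]]
ft_force: [-0.7, 0.1, 4.7]
grip_width: 0.0427
```

```bash
python3 -m crank '{"slide":[[0,0,-0.005],[0,0,-0.02],[0,0,-0.045],[0,0,-0.075],[0,0,-0.105],[0,0,-0.135],[0,0,-0.155],[0,0,-0.16]],"roll":[0,0,0,0,0,0,0,0],"grip":[0.04,0.04,0.04,0.04,0.04,0.04,0.04,0.04]}' 40
python3 - <<'E'
from h import *
S=observe();p=S['position'];R=np.array(S['tool_rot']);print(p,S['ft_force'],S['grip_width'])
s=get_image('side');u,v=[int(x) for x in proj(s,p)];print(u,v);save(s,'i_s',cv2.resize(s['frame'][v-60:v+60,u-80:u+80],(800,600)))
print('pred',cbox(s,cyl(p[0],p[1],p[2]-.013,p[2]+.031,.023)))
print('to spindle',R.T@(np.array([.535,.3516,p[2]])-p))
E
```

```text
time_s: 14.1
position: [0.6484, 0.1859, 0.176]
tool_rot: [[-0.964, 0.265, 0.005], [0.265, 0.964, 0.001], [-0.005, 0.002, -1.0]]
ft_force: [0.3, -0.9, -0.7]
grip_width: 0.0426
[0.64843843 0.18585426 0.17597311] [ 0.29277408 -0.91783944 -0.67946485] 0.04262979517151985
371 254
pred [372.83404368 249.69009139  36.72836591  47.43804685]
to spindle [ 0.15323968  0.12983557 -0.00050419]
```

View pics/i_s.png

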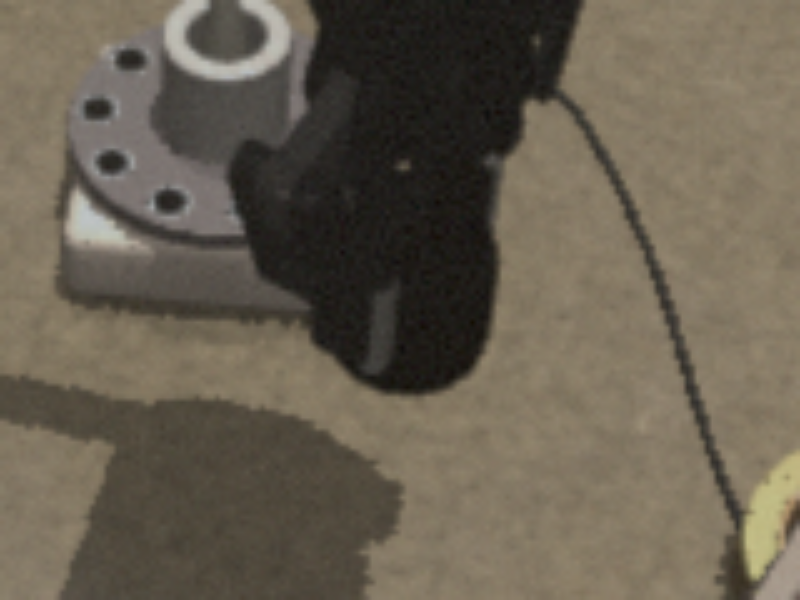

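The knob is held square and centred, within 1 px of the prediction. I'll carry it over the spindle.

```bash
python3 -m crank '{"slide":[[0.012,0.01,0],[0.04,0.033,0],[0.07,0.059,0],[0.1,0.085,0],[0.127,0.108,0],[0.145,0.123,0],[0.153,0.13,0],[0.153,0.13,0]],"roll":[0,0,0,0,0,0,0,0],"grip":[0.04,0.04,0.04,0.04,0.04,0.04,0.04,0.04]}' 40
sed -i 's/-.008,p\[2\]+.036/-.013,p[2]+.031/' chk.py; python3 chk.py j_s 190
```

```text
time_s: 14.95
position: [0.5333, 0.3526, 0.1714]
tool_rot: [[-0.965, 0.263, -0.002], [0.263, 0.965, -0.001], [0.002, -0.001, -1.0]]
ft_force: [0.5, -0.8, -1.3]
grip_width: 0.0426
14.95 [0.53325494 0.35261305 0.17138449] 0.042574581088684935 [ 0.48992224 -0.8471186  -1.28548463]
to spindle tool xy [-1.94984927e-03 -5.19215930e-04 -2.36444323e-06]
pred ring [335.70247243 159.64305965  29.12342052  39.5762219 ] tip [335.6111464 189.256531 ]
```

View pics/j_s.png

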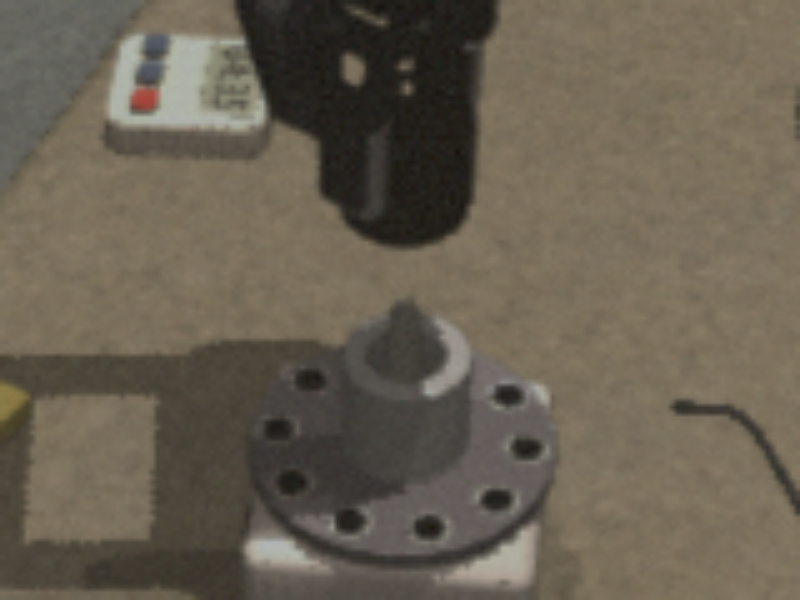

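```bash
python3 -m crank '{"slide":[[-0.0015,0,0.004],[-0.0015,-0.0005,0.012],[-0.0015,-0.0005,0.022],[-0.0015,-0.0005,0.033],[-0.0015,-0.0005,0.043],[-0.0015,-0.0005,0.05],[-0.0015,-0.0005,0.054],[-0.0015,-0.0005,0.056]],"roll":[0,0,0,0,0,0,0,0],"grip":[0.04,0.04,0.04,0.04,0.04,0.04,0.04,0.04]}' 40
python3 chk.py k_s 190
```

```text
time_s: 15.85
position: [0.5358, 0.3507, 0.1159]
tool_rot: [[-0.964, 0.265, -0.0], [0.265, 0.964, -0.0], [0.0, -0.0, -1.0]]
ft_force: [0.7, 0.3, -0.6]
grip_width: 0.0426
15.85 [0.53584451 0.35070935 0.1159305 ] 0.04261664512867052 [ 0.67334179  0.33210682 -0.61901563]
to spindle tool xy [1.05000823e-03 6.35557874e-04 1.15177860e-07]
pred ring [336.19993698 186.62534691  27.77795024  37.74632876] tip [335.6111464 189.256531 ]
```

View pics/k_s.png

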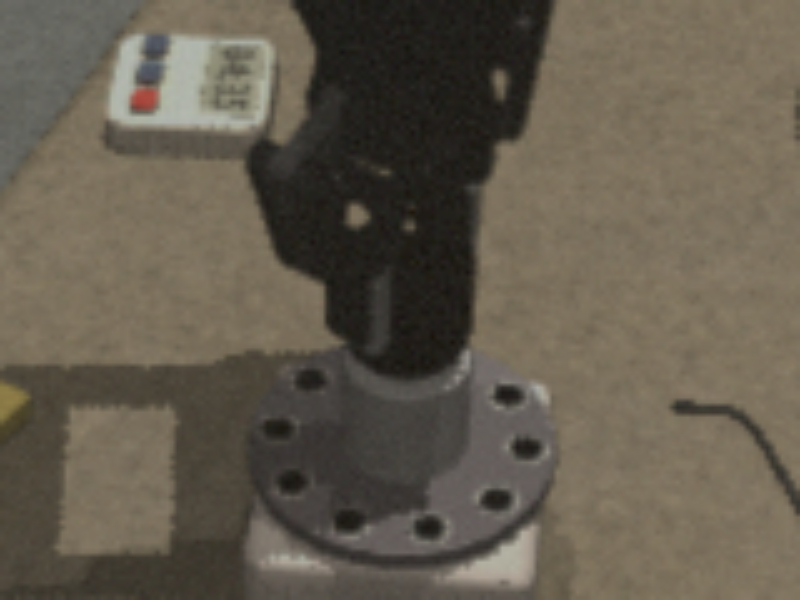

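The knob is over the spindle about 8 mm above the spacer, with no contact force. I'll lower it slowly.

```bash
python3 -m crank '{"slide":[[0.0005,0.0005,0.001],[0.0005,0.0005,0.002],[0.0005,0.0005,0.0035],[0.0005,0.0005,0.005],[0.0005,0.0005,0.006],[0.0005,0.0005,0.007],[0.0005,0.0005,0.0075],[0.0005,0.0005,0.0075]],"roll":[0,0,0,0,0,0,0,0],"grip":[0.04,0.04,0.04,0.04,0.04,0.04,0.04,0.04]}' 40
```

```text
time_s: 16.75
position: [0.5355, 0.3513, 0.1087]
tool_rot: [[-0.964, 0.265, -0.0], [0.265, 0.964, -0.0], [0.0, -0.0, -1.0]]
ft_force: [0.2, 0.0, -1.0]
grip_width: 0.043
```

```bash
python3 -m crank '{"slide":[[0,0,0.0005],[0,0,0.001],[0,0,0.0015],[0,0,0.002],[0,0,0.002],[0,0,0.002],[0,0,0.002],[0,0,0.002]],"roll":[0,0,0,0,0,0,0,0],"grip":[0.04,0.04,0.04,0.04,0.04,0.04,0.04,0.04]}' 40
python3 chk.py l_s 190
```

```text
time_s: 17.55
position: [0.5356, 0.3513, 0.1071]
tool_rot: [[-0.964, 0.265, 0.0], [0.265, 0.964, 0.0], [-0.0, 0.0, -1.0]]
ft_force: [-0.7, -0.6, 3.0]
grip_width: 0.0427
17.55 [0.53559303 0.35133521 0.10710609] 0.0427174606594653 [-0.73213806 -0.6203889   3.0373716 ]
to spindle tool xy [ 6.41955875e-04  9.84619620e-05 -1.83117856e-07]
pred ring [336.09704817 190.25809774  27.55037773  37.43848888] tip [335.6111464 189.256531 ]
```

View pics/l_s.png

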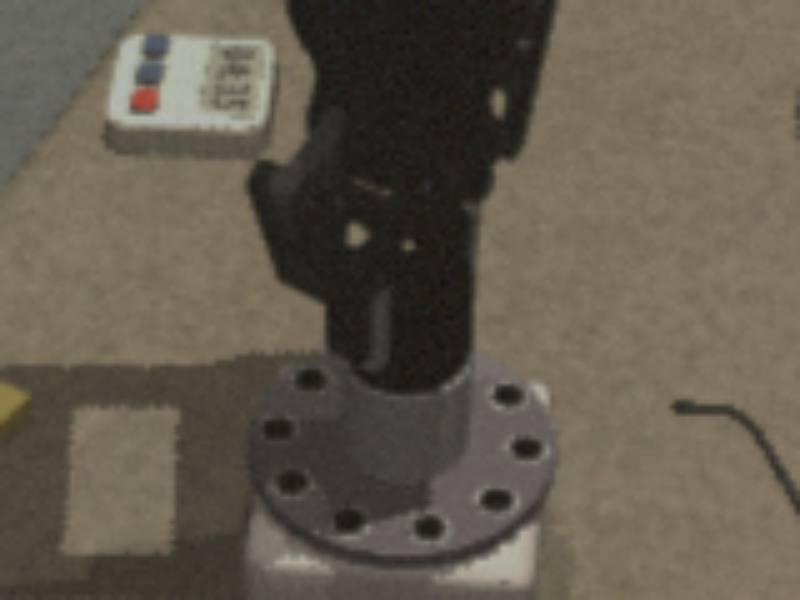

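Contact came at the expected height (TCP z 0.107, +3 N), so the knob is on the spacer. I'll release and back away.

```bash
python3 -m crank '{"slide":[[0,0,0],[0,0,0],[0,0,0],[0,0,0],[0,0,0],[0,0,0],[0,0,0],[0,0,-0.003]],"roll":[0,0,0,0,0,0,0,0],"grip":[0.05,0.06,0.07,0.08,0.085,0.085,0.085,0.085]}' 40
python3 -m crank '{"slide":[[0,0,-0.01],[0,0,-0.025],[0,0,-0.045],[0,0,-0.07],[0,0,-0.09],[0,0,-0.11],[0.02,0,-0.12],[0.06,0,-0.12]],"roll":[0,0,0,0,0,0,0,0],"grip":[0.085,0.085,0.085,0.085,0.085,0.085,0.085,0.085]}' 40
python3 -m crank '{"slide":[[0.04,0,0],[0.08,0,0],[0.11,0,0],[0.13,0,0],[0.13,0,0],[0.13,0,0],[0.13,0,0],[0.13,0,0]],"roll":[0,0,0,0,0,0,0,0],"grip":[0.085,0.085,0.085,0.085,0.085,0.085,0.085,0.085]}' 40
python3 chk.py m_s 190
python3 - <<'E'
from h import *
s=get_image('side');t=get_image('top')
print(cbox(s,cyl(.535,.3516,.094,.138,.023)),cbox(t,cyl(.535,.3516,.094,.138,.023)))
print([(r['box'],r['confidence']) for n in('short_spacer','lock_knob') for r in silhouettes(n,t)])
save(t,'n_t',cv2.resize(t['frame'][150:330,200:440],(800,600)))
E
```

```text
time_s: 18.45
position: [0.5354, 0.3512, 0.1096]
tool_rot: [[-0.964, 0.265, -0.001], [0.265, 0.964, -0.0], [0.001, -0.0, -1.0]]
ft_force: [0.6, 0.3, 0.1]
grip_width: 0.0852
time_s: 19.25
position: [0.4781, 0.367, 0.2312]
tool_rot: [[-0.964, 0.267, 0.003], [0.267, 0.964, 0.001], [-0.002, 0.002, -1.0]]
ft_force: [-0.6, 0.7, -0.9]
grip_width: 0.0852
time_s: 20.05
position: [0.3533, 0.4013, 0.2296]
tool_rot: [[-0.964, 0.266, -0.0], [0.266, 0.964, -0.0], [0.0, -0.0, -1.0]]
ft_force: [-0.6, -0.3, -0.6]
grip_width: 0.0849
20.05 [0.35326815 0.40125585 0.22956272] 0.08488671491270623 [-0.61814534 -0.28867699 -0.64168948]
to spindle tool xy [-1.88393120e-01  4.49441331e-04 -1.35526461e-05]
pred ring [245.51901169  90.77506004  30.4447934   38.06585422] tip [335.6111464 189.256531 ]
[335.81873255 190.12234349  27.53696724  37.42143509] [269.23258238 232.86962522  26.84796699  28.75385241]
[([351.9, 287.2, 25.8, 21.8], 0.51), ([268.9, 234.9, 30.8, 28.6], 0.97), ([391.1, 274.5, 22.4, 21.2], 0.96), ([391.0, 226.9, 27.8, 24.1], 0.87)]
```

View pics/m_s.png

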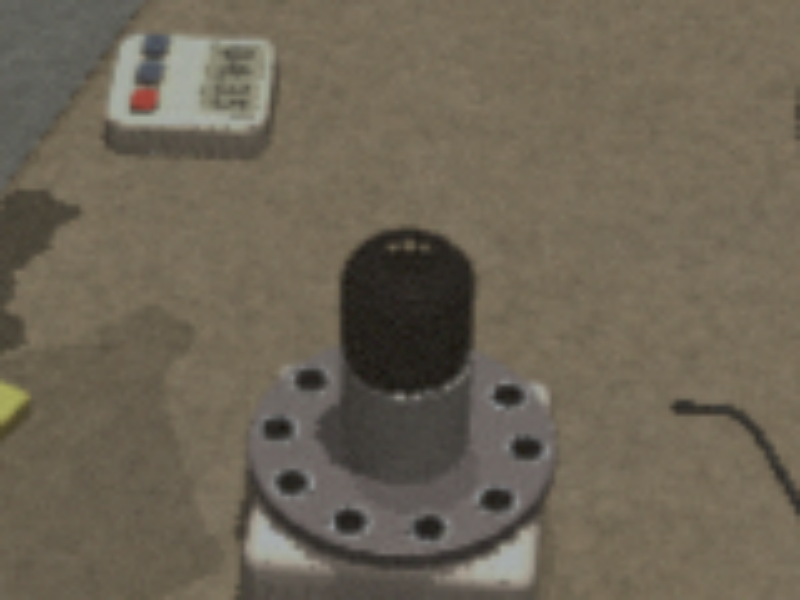

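View pics/n_t.png

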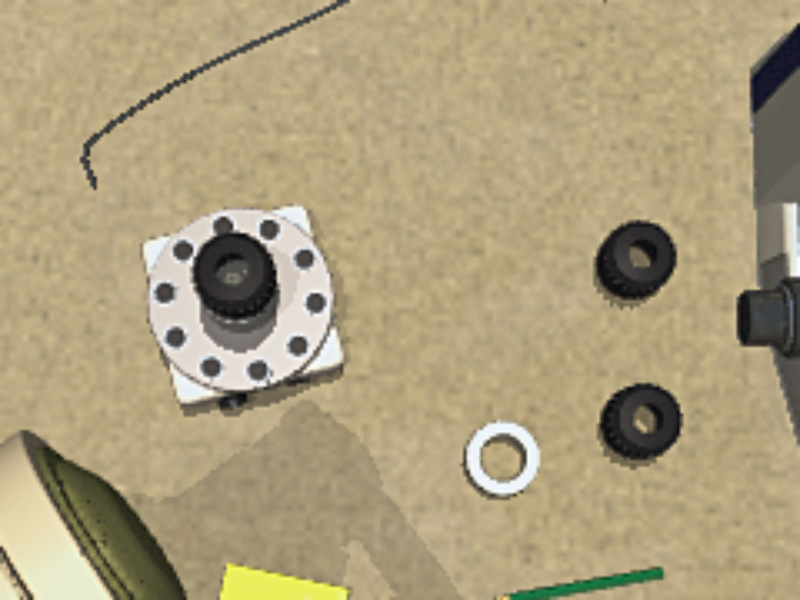

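```bash
python3 -c "
from rig import *
s=observe();print(s['time_s'],s['qvel']);print(close_job())"
```

```text
20.35 [ 0.22415975 -0.18409161  0.26152081  0.05343072 -0.02886248  0.03599221]
the job is handed in; nothing more can be done
None
```

I fitted the tall spacer over the spindle and set the left-most lock knob on top of it. I handed the job in at 20.35 s of the 58 s allowed, and `close_job()` gives no verdict.

**Last checks (pictures taken after the gripper backed away):**
- **Spacer:** it sits flat on the disc, about 1 px (1–2 mm) off the measured spindle axis.
- **Knob:** it stands upright on the spacer. The side view is within about 1 px of the expected position and the top view within about 2 px. It made contact at the expected height with about 3 N.
- **Short spacer:** it is about 1 px from where it started, so effectively unmoved.
- **Robot:** the arm was well clear and touching nothing.

**What disagreed:**
- **Finger opening:** it read about 42–43 mm on the 46 mm parts. The pictures showed both parts held square and centred, so I carried on.
- **Spindle contact:** the spacer brushed the spindle with about 5 N sideways on the way down. I shifted it by about 1 mm before seating it.
- **Knob tops:** from above, each knob shows a lighter spot about 16 mm across that I could not explain. The knob went down over the spindle to full depth, so its lower end is open. I took the closed end to be up from the task description and did not confirm it in the pictures.

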